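# Set the frying pan's zone to full on the touch hob

## Task

Start the frying pan heating at full power: rest a fingertip on the hob's power key for about a second, then run a fingertip lightly along the whole touch strip in front of the frying pan, from its low end (dots) to its full end (long bars). Finish holding the fingertip there, still resting lightly on the full end. Never press hard on the controls, do not touch the other pan's strip and leave the pans and everything else where they stand.

Things in the scene. Friction and masses are not known exactly. Their poses are not given: they have to be found in the camera images.
- hob: Two-zone induction hob, 390 (x) x 600 (y) x 60 mm high, heavy, does not move. Level rigid black glass top. Origin: centre of its underside; x to its back, y to the left of a cook at its front (the robot's side). Zones: printed 180 mm circles, centres at x 35, y +150 and -150 mm.
- control_bar (a joint): The hob's touch-control bar: a black glass bar 46 (x) x 540 (y) mm, centre line 40 mm behind the hob's front edge, its top level and 2 mm above the hob's glass (62 mm above the worktop). Printed on it from left to right: left strip, power key, right strip; each strip serves the zone behind it. It sits on a rubber gasket and gives 1 mm per 8 N. Joint: how far it is pressed down, 0 to 5 mm.
- power_key: The power key: printed broken ring with a bar, 20 mm across, in the middle of the control bar, half-way between the two strips. It feels a fingertip that touches it, as the strips do. Sensitive area 28 (x) x 36 (y) mm. Origin: its centre, on the glass surface; axes as the hob's.
- left_1: Section 1 of 5 (counted from the low end) of the left touch strip, 28 mm deep (x) x 20 mm long (y). Origin: its centre, on the glass surface; axes as the hob's. This is the strip's LOW end, the cook's left. The whole left strip is 180 mm long, straight along the hob's y, centre at y = 150 mm; its row of 16 printed marks grows from dots at the low end to bars 20 mm long at the full end.
- left_2: Section 2 of 5 (counted from the low end) of the left touch strip, 28 mm deep (x) x 46 mm long (y). Origin: its centre, on the glass surface; axes as the hob's.
- left_3: Section 3 of 5 (counted from the low end) of the left touch strip, 28 mm deep (x) x 48 mm long (y). Origin: its centre, on the glass surface; axes as the hob's.
- left_4: Section 4 of 5 (counted from the low end) of the left touch strip, 28 mm deep (x) x 46 mm long (y). Origin: its centre, on the glass surface; axes as the hob's.
- left_5: Section 5 of 5 (counted from the low end) of the left touch strip, 28 mm deep (x) x 20 mm long (y). Origin: its centre, on the glass surface; axes as the hob's. This is the strip's FULL end, the cook's right; it ends with the longest bar.
- right_1: Section 1 of 5 (counted from the low end) of the right touch strip, 28 mm deep (x) x 20 mm long (y). Origin: its centre, on the glass surface; axes as the hob's. This is the strip's LOW end, the cook's left. The whole right strip is 180 mm long, straight along the hob's y, centre at y = -150 mm; its row of 16 printed marks grows from dots at the low end to bars 20 mm long at the full end.
- right_2: Section 2 of 5 (counted from the low end) of the right touch strip, 28 mm deep (x) x 46 mm long (y). Origin: its centre, on the glass surface; axes as the hob's.
- right_3: Section 3 of 5 (counted from the low end) of the right touch strip, 28 mm deep (x) x 48 mm long (y). Origin: its centre, on the glass surface; axes as the hob's.
- right_4: Section 4 of 5 (counted from the low end) of the right touch strip, 28 mm deep (x) x 46 mm long (y). Origin: its centre, on the glass surface; axes as the hob's.
- right_5: Section 5 of 5 (counted from the low end) of the right touch strip, 28 mm deep (x) x 20 mm long (y). Origin: its centre, on the glass surface; axes as the hob's. This is the strip's FULL end, the cook's right; it ends with the longest bar.
- frypan: Shallow frying pan of bare aluminium, 210 mm across the rim, 45 mm high, sloping sides, one 150 mm long black handle pointing roughly to the back of the hob. It stands on one of the two zones (which one varies). Origin: centre of its underside; x along the handle. Loose, 0.6 to 1 kg.
- saucepan: Straight-sided steel saucepan, 150 mm across, 85 mm high, black handle roughly to the back at 80 mm; stands on the other zone. Origin: centre of its underside. Loose.
- salt_cellar: Small white open pinch bowl, 56 mm across, 34 mm high, standing on the glass behind the power key, its centre about 70 mm behind the key's centre. Origin: centre of its underside. Loose.
- pepper_mill: Dark wooden pepper mill, 56 mm across, 156 mm high, on the worktop left of the hob. Origin: centre of its underside. Loose.
- oil_bottle: Green glass oil bottle, 62 mm across, 225 mm high, on the worktop left of the hob. Origin: centre of its underside. Loose.
- mug: White mug, 80 mm across, 92 mm high, on the worktop right of the hob. Origin: centre of its underside. Loose.
- tub: Cardboard tub with a white lid, 93 mm across, 126 mm high, on the worktop right of the hob. Origin: centre of its underside. Loose.

How it is judged (in metres and radians):
On the way, in this order (a step that is already met when the one before it is completed fails the run):
1. a fingertip rests on the power key for half a second (contact force between the fingers and power_key above 0.2 N), for 0.5 s.
2. a fingertip is on the low end (first 20 mm) of the strip in front of the frying pan (((y of frypan in the frame of hob above 0 m and contact force between the fingers and left_1 above 0.2 N) or (y of frypan in the frame of hob below 0 m and contact force between the fingers and right_1 above 0.2 N))), for 0.05 s.
3. the fingertip has gone on along that strip to its second section (of five) (((y of frypan in the frame of hob above 0 m and contact force between the fingers and left_2 above 0.2 N and contact force between the fingers and left_1 below 0.2 N) or (y of frypan in the frame of hob below 0 m and contact force between the fingers and right_2 above 0.2 N and contact force between the fingers and right_1 below 0.2 N))), for 0.03 s.
4. the fingertip has gone on along that strip to its third section (of five) (((y of frypan in the frame of hob above 0 m and contact force between the fingers and left_3 above 0.2 N and contact force between the fingers and left_2 below 0.2 N) or (y of frypan in the frame of hob below 0 m and contact force between the fingers and right_3 above 0.2 N and contact force between the fingers and right_2 below 0.2 N))), for 0.03 s.
5. the fingertip has gone on along that strip to its fourth section (of five) (((y of frypan in the frame of hob above 0 m and contact force between the fingers and left_4 above 0.2 N and contact force between the fingers and left_3 below 0.2 N) or (y of frypan in the frame of hob below 0 m and contact force between the fingers and right_4 above 0.2 N and contact force between the fingers and right_3 below 0.2 N))), for 0.03 s.
6. the fingertip has reached the full end (last 20 mm) of that strip (((y of frypan in the frame of hob above 0 m and contact force between the fingers and left_5 above 0.2 N and contact force between the fingers and left_3 below 0.2 N) or (y of frypan in the frame of hob below 0 m and contact force between the fingers and right_5 above 0.2 N and contact force between the fingers and right_3 below 0.2 N))), for 0.1 s.
At the end, for the whole second after the job is handed in: A fingertip still rests on the last 20 mm (full end) of the strip in front of the frying pan, with more than 0.2 N there, and the control bar is pressed down less than 3 mm (about 24 N); both pans, the pinch bowl and the things on the worktop are within 12 mm of where they stood (((y of frypan in the frame of hob above 0 m and contact force between the fingers and left_5 above 0.2 N) or (y of frypan in the frame of hob below 0 m and contact force between the fingers and right_5 above 0.2 N)) and value of joint control_bar below 0.003 m and distance of each of frypan, saucepan, salt_cellar, pepper_mill, oil_bottle, mug, tub from where it was at the start of the episode below 0.012 m); the arm keeps its last pose, push and grip.
It fails at once if the other pan's touch strip was touched ((y of frypan in the frame of hob above 0 m and (contact force between the fingers and right_1 above 0.2 N or contact force between the fingers and right_2 above 0.2 N or contact force between the fingers and right_3 above 0.2 N or contact force between the fingers and right_4 above 0.2 N or contact force between the fingers and right_5 above 0.2 N)) or (y of frypan in the frame of hob below 0 m and (contact force between the fingers and left_1 above 0.2 N or contact force between the fingers and left_2 above 0.2 N or contact force between the fingers and left_3 above 0.2 N or contact force between the fingers and left_4 above 0.2 N or contact force between the fingers and left_5 above 0.2 N))).
It fails at once if the control bar was pressed hard (more than 3 mm down, about 24 N) (value of joint control_bar above 0.003 m).
It fails at once if a pan or a thing standing by was pushed or lifted (over 12 mm) (distance of any of frypan, saucepan, salt_cellar, pepper_mill, oil_bottle, mug, tub from where it was at the start of the episode above 0.012 m).
It also fails if it takes over 48 s, if anything falls off the work surface, if the arm or the gripper's body presses on something with over 40 N, if the wrist force passes 120 N, or if a joint passes its speed limit or range.

## Robot

A 6-joint arm with a two-finger parallel gripper is mounted at the origin on the work surface. World frame = base frame: x ahead of the robot, y to its left, z up, the work surface at z = 0. Lengths are in mm, angles in rad, forces in N, time in s.
With the tool pointing down it reaches from about 325 to 875 mm from the base axis. Payload 4.4 kg.
Tool frame: the origin (TCP) lies on the centre line of the jaws, within the pads' length; the fingertips stand ahead of it and the grasp point (between the pads) lies 6 mm ahead of it (ctrl.tcp_to_tips is the z of the fingertips in the tool frame, in mm); z points along the fingers, y is the direction in which the jaws open and shut (so a half turn about z gives the same grasp; the last joint's range is limited). The gripper opens to 85 mm and grips with 20 to 120 N. Pads are 22 mm wide; open, the fingers measure 114 mm over their backs; the gripper's body (76 mm by 85 mm) begins 54 mm behind the grasp point. The pads swing forward as they close: fully open they stand 13 mm farther back than shut.
Start: joints at [0.978, 0.207, 1.542, -0, 1.393, -0.15], TCP at [246.38, 519.542, 256.282] pointing down, gripper open.
Joint ranges: [-2.73, 2.73], [-0.86, 2.22], [0.23, 2.46], [-1.11, 4.25], [0.08, 2.63], [-2.82, 2.82]. Speed limits (rad/s): [2.79, 2.79, 3.14, 3.14, 3.14, 3.14].

## Interface

Orientations are given as a 3x3 rotation matrix whose columns are the frame's x, y, z axes.
In Python, from plant import ctrl, sensors, optics gives the robot as it stands. Calls block until the motion is done:
- ctrl.move_ptp(position, orientation): joint-space move of the TCP to a pose.
- ctrl.move_l(position, rot=None, vel=150, threshold=None): straight line of the TCP; rot=None keeps the orientation; vel is the mean speed in mm/s. With threshold (N) it stops when the force on the tool has changed by that much, and returns True; else False.
- ctrl.set_joints(angles): joint-space move.
- ctrl.gripper_to(opening, force=None): finger opening in mm; force is the grip in N (None keeps the last); returns when the fingers have stopped.
- ctrl.hold(seconds).
- ctrl.solve_ik(position, orientation): joint angles nearest the present ones, or None.
- sensors.read_state(): the state.
- optics.grab_frame(name): name is "scene" or "top" or "wrist"; returns (picture, depth): 480x640x3 uint8, red, green, blue; 480x640 float32, mm along the optical axis (not along the pixel's ray), 0 where there is no reading.
- optics.camera_params(name): a dict with "mtx" (3x3 intrinsics, pixels), "R" (3x3) and "t" (3): a world point X has camera coordinates R X + t; the wrist camera has in their place "T_tool_cam" (4x4, takes a point from camera to tool coordinates, whose origin is the TCP and whose axes are the flange's). Camera axes: x right, y down, z forward; pixel columns grow to the right and rows downward; lengths in mm; the calibration is good to about 2 mm. A picture is of the moment at which its call begins: read the wrist's pose just before it. camera_params takes no time and is no camera call.
A pose or a line that the arm cannot do raises ctrl.MotionError and nothing moves.
- ctrl.finish_job(): hands the job in, once; it reports no verdict.
The state is a dict: "t": time; "q": joint angles; "qvel": joint speeds; "tau": joint torques, N m; "eef_pos": TCP position; "eef_rot": TCP orientation; "force": force on the tool from outside, world axes, zero at the start; "wrist_torque": the same for the moment, N m; "grip_width": finger opening in mm.
Only numpy, scipy, OpenCV 4.12 (cv2) and the standard library are available. Lean on these libraries where they do the work, as an engineer would, in place of code of your own. Each camera call takes 0.05 s, during which the arm holds its last target.

## Working session

There is one attempt and no reset: what is moved stays moved. The work goes in short steps, each a Python script; the robot and the scene stay as the last script left them, time stands still between calls to the robot, and variables do not carry over. Pictures are saved under pics/ and viewed, and the job is handed in when it is done.

```bash
ls; mkdir -p pics; python3 - <<'E'
from plant import ctrl,sensors,optics
import cv2,numpy as np
s=sensors.read_state();print(s,ctrl.tcp_to_tips)
for n in("scene","top"):
    p,d=optics.grab_frame(n);cv2.imwrite(f"pics/{n}0.png",p[:,:,::-1]);np.save(f"{n}_d.npy",d);np.save(f"{n}_p.npy",p)
    print(n,optics.camera_params(n))
print(optics.camera_params("wrist"))
E
```

```text
pics
{'t': 0.0, 'q': array([ 9.77492506e-01,  2.07431466e-01,  1.54296695e+00, -8.11474961e-06,
        1.39347969e+00, -1.50534760e-01]), 'qvel': array([ 0.00132008,  0.00109766, -0.00021828, -0.00128107,  0.0020641 ,
        0.00061457]), 'tau': array([-1.24469221e-03, -3.83027387e+01, -2.91599733e+01, -2.79136884e-04,
        1.02662074e-02,  1.40257180e-05]), 'eef_pos': array([245.98964816, 518.95102173, 255.11300836]), 'eef_rot': array([[-9.03569148e-01,  4.28440403e-01, -1.27118191e-03],
       [ 4.28442158e-01,  9.03567214e-01, -1.89933060e-03],
       [ 3.34848328e-04, -2.26080445e-03, -9.99997388e-01]]), 'force': array([ 0.92781812, -0.07379711,  0.71371537]), 'wrist_torque': array([-0.01756706, -0.06537635, -0.00130874]), 'grip_width': 85.31514707285952} 25.0
scene {'mtx': array([[457.85598886,   0.        , 321.4663624 ],
       [  0.        , 457.85598886, 236.64067259],
       [  0.        ,   0.        ,   1.        ]]), 'R': array([[ 0.70678389,  0.70741739, -0.00414291],
       [ 0.55357389, -0.5567055 , -0.61938271],
       [-0.44046848,  0.43547631, -0.78507828]]), 
[... 254 characters left out ...]
.99943559,  0.01688969],
       [-0.99354199,  0.02700495, -0.11020457],
       [ 0.10968626, -0.0199808 , -0.99376541]]), 't': array([  15.11963933,  590.0927994 , 1567.18085274])}
{'mtx': array([[418.02741023,   0.        , 320.19361412],
       [  0.        , 418.02741023, 236.60837384],
       [  0.        ,   0.        ,   1.        ]]), 'T_tool_cam': array([[ 5.45996384e-04, -9.48955334e-01, -3.15410012e-01,
         8.06474487e+01],
       [ 9.99999776e-01,  3.96348129e-04,  5.38599235e-04,
         5.88757263e-01],
       [-3.86094449e-04, -3.15410235e-01,  9.48955339e-01,
        -1.17065258e+02],
       [ 0.00000000e+00,  0.00000000e+00,  0.00000000e+00,
         1.00000000e+00]])}
```

View pics/top0.png

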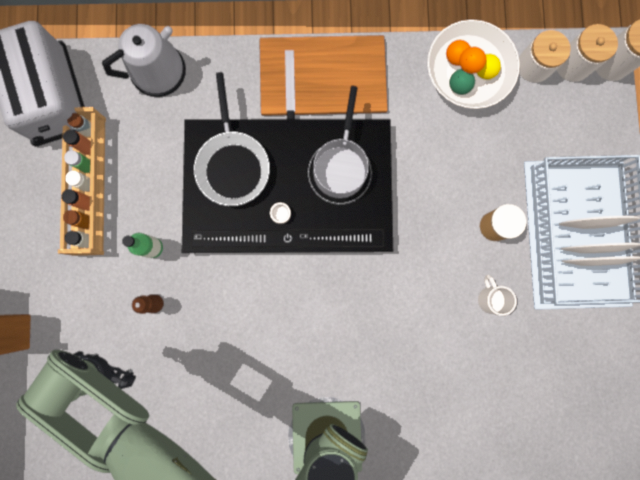

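View pics/scene0.png

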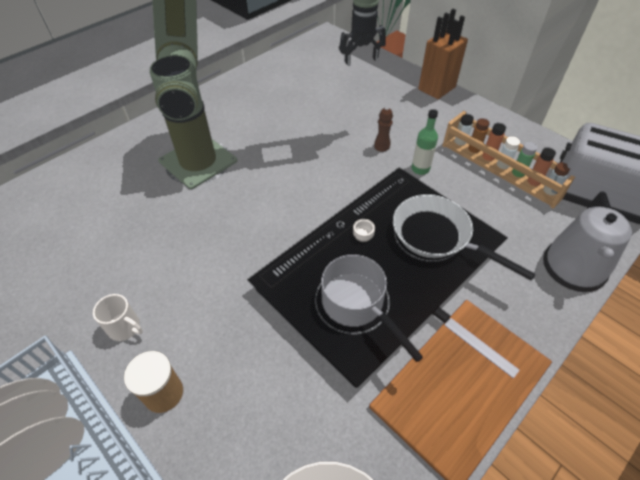

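```bash
cat > h.py <<'E'
import numpy as np,cv2
from plant import ctrl,sensors,optics
def bp(cam,uv,z):
    c=optics.camera_params(cam);K=c["mtx"];R=c["R"];t=c["t"]
    C=-R.T@t; r=R.T@np.linalg.solve(K,np.r_[uv,1.]);return C+r*(z-C[2])/r[2]
def wcam(s):
    c=optics.camera_params("wrist");T=np.eye(4);T[:3,:3]=s["eef_rot"];T[:3,3]=s["eef_pos"];return T@c["T_tool_cam"],c["mtx"]
def bpw(s,uv,z):
    T,K=wcam(s);r=T[:3,:3]@np.linalg.solve(K,np.r_[uv,1.]);C=T[:3,3];return C+r*(z-C[2])/r[2]
E
python3 - <<'E'
from h import *
p=np.load("top_p.npy");
m=((p.max(2)<45)*255).astype(np.uint8);sub=np.zeros_like(m);sub[110:260,175:400]=m[110:260,175:400]
sub=cv2.morphologyEx(sub,cv2.MORPH_OPEN,np.ones((3,3)))
# edges: fit lines, front
pts=cv2.findNonZero(sub);hull=cv2.convexHull(pts);r=cv2.minAreaRect(hull)
b=cv2.boxPoints(r);print(b)
W=np.array([bp("top",q,60) for q in b]);print(W.round(1)); print(W.mean(0),np.linalg.norm(W-np.roll(W,1,0),axis=1))
print("key",bp("top",(288,238.5),62))
print(bp("top",(203,239),62),bp("top",(267,239),62))
d=np.load("top_d.npy");print(d[225,230],d[300,280])
cv2.imwrite("pics/topcrop.png",cv2.resize(p[110:260,175:400,::-1],None,fx=3.5,fy=3.5,interpolation=cv2.INTER_CUBIC))
E
```

```text
[[184. 117.]
 [391. 117.]
 [391. 251.]
 [184. 251.]]
[[ 923.3  385.1   60. ]
 [ 909.  -216.    60. ]
 [ 517.9 -199.1   60. ]
 [ 534.2  385.8   60. ]]
[721.11533074  88.94279299  60.        ] [389.03574466 601.22105261 391.48906039 585.14927098]
key [561.37756686  91.98464606  62.        ]
[566.55161988 331.85243525  62.        ] [561.58857713 151.38646786  62.        ]
1570.087 1611.0564
```

View pics/topcrop.png

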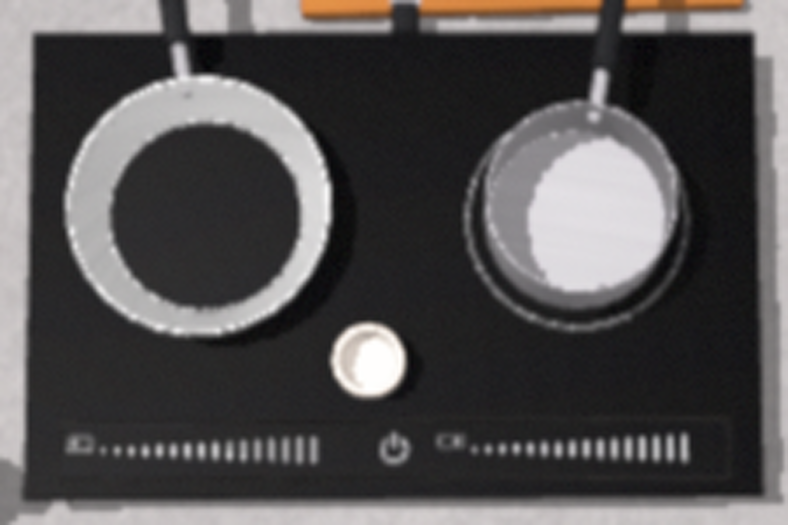

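```bash
python3 - <<'E'
from h import *
R=np.array([[-1,0,0],[0,1,0],[0,0,-1.]])
ctrl.gripper_to(0)
ctrl.move_ptp([555,205,300],R)
ctrl.hold(0.3)
s=sensors.read_state();p,d=optics.grab_frame("wrist")
cv2.imwrite("pics/w1.png",p[:,:,::-1]);np.save("w1p.npy",p);np.save("w1d.npy",d)
import pickle;pickle.dump(s,open("w1s.pkl","wb"))
print(s["t"],s["eef_pos"],s["eef_rot"],s["force"],s["grip_width"],s["q"],ctrl.tcp_to_tips)
E
```

```text
2.7917 [554.68541537 205.65856675 299.96513478] [[-9.99999362e-01 -1.12606480e-03 -9.02724225e-05]
 [-1.12606693e-03  9.99999366e-01  2.35399295e-05]
 [ 9.02458578e-05  2.36415673e-05 -9.99999996e-01]] [ 0.04703104  0.33918303 -0.46500067] 0.13062387147356944 [ 2.08801720e-01  2.11681590e-01  1.44493894e+00  4.18949144e-05
  1.48505555e+00 -1.36312426e+00] 25.0
```

View pics/w1.png

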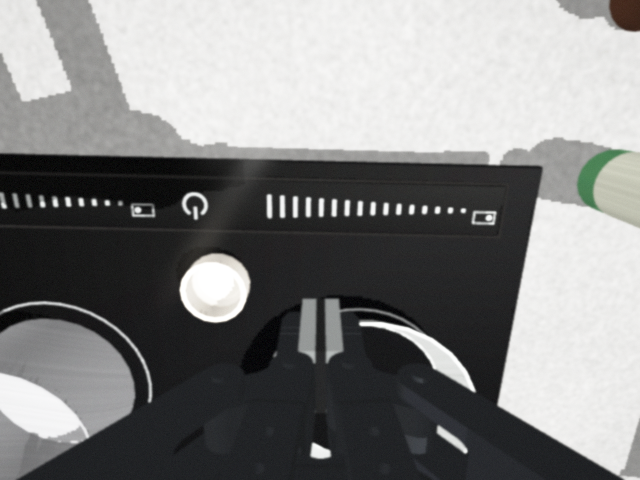

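```bash
python3 - <<'E'
from h import *
import pickle
s=pickle.load(open("w1s.pkl","rb"));p=np.load("w1p.npy");d=np.load("w1d.npy")
g=p.min(2);m=np.zeros_like(g);m[188:224,180:500]=(g[188:224,180:500]>110)
n,l,st,c=cv2.connectedComponentsWithStats(m)
W=[]
for i in range(1,n):
    if st[i,4]<5: continue
    w=bpw(s,c[i],62);W.append(w);print(c[i].round(1),st[i,2:],w.round(1), d[int(c[i][1]),int(c[i][0])])
# check with depth
T,K=wcam(s)
for u,v in((400,190),(230,190),(300,240)):
    z=d[v,u];q=T[:3,:3]@(np.linalg.solve(K,[u,v,1.])*z)+T[:3,3];print(q.round(1))
b=[bp("top",(175+u/3.5,110+v/3.5),62) for u,v in((395,449),(104,450),(317,450),(690,448))];print(np.round(b,1))
print([bpw(s,q,60).round(1) for q in((541,167),(300,161))])
E
```

```text
[194.3 202.1] [ 26  23 257] [560.8  96.6  62. ] 364.81714
[269.1 205.9] [  7  25 133] [564.1 161.5  62. ] 366.46323
[282.  206.1] [  7  23 118] [564.2 172.8  62. ] 366.08322
[295.  206.4] [  5  22 109] [564.5 184.2  62. ] 364.73764
[307.8 206.7] [  7  21 114] [564.8 195.3  62. ] 363.98108
[320.7 207. ] [  7  19 108] [565.  206.6  62. ] 367.58017
[333.6 207.5] [  7  18 104] [565.4 217.9  62. ] 365.4825
[346.6 207.6] [ 6 17 93] [565.5 229.3  62. ] 365.57794
[359.6 208. ] [ 6 15 86] [565.8 240.6  62. ] 365.47174
[372.5 208.3] [ 6 14 78] [566.1 252.   62. ] 366.73297
[385.5 208.5] [ 6 14 74] [566.3 263.4  62. ] 365.41043
[398.5 208.7] [ 6 12 66] [566.4 274.8  62. ] 366.17844
[411.5 208.9] [ 6 11 57] [566.6 286.1  62. ] 365.4241
[424.3 209.3] [ 7 10 52] [567.  297.4  62. ] 367.45575
[195.1 212.3] [ 5 14 59] [570.   96.4  62. ] 366.7763
[437.2 209.6] [ 7  8 47] [567.2 308.7  62. ] 366.7514
[450. 210.] [ 7  7 37] [567.5 320.   62. ] 367.42654
[462.8 210.1] [ 6  6 28] [567.6 331.2  62. ] 365.92465
[484.7 216.8] [ 26  13 229] [573.7 351.2  62. ] 370.5072
[549.8 275.1  61.8]
[550.3 128.   60.6]
[596.5 188.   59.3]
[[ 562.    92.4   62. ]
 [ 567.6  327.    62. ]
 [ 562.9  155.4   62. ]
 [ 556.2 -146.7   62. ]]
[array([530.1, 394.5,  60. ]), array([525.3, 189. ,  60. ])]
```

```bash
cat >> h.py <<'E'
a=0.021;hy=np.array([np.sin(a),np.cos(a),0]);hx=np.array([np.cos(a),-np.sin(a),0])
RT=np.c_[-hx,hy,[0,0,-1.]]
E
python3 - <<'E'
from h import *
ctrl.move_ptp([562.5,95.5,150],RT)
ctrl.move_l([562.5,95.5,100],vel=100)
ctrl.hold(0.3)
s=sensors.read_state();p,d=optics.grab_frame("wrist")
cv2.imwrite("pics/w2.png",p[:,:,::-1]);np.save("w2p.npy",p)
import pickle;pickle.dump(s,open("w2s.pkl","wb"))
print(s["t"],s["eef_pos"],s["force"])
E
```

```text
4.5583 [562.97640168  95.48959554 100.69054775] [0.0091878  0.66211022 0.19641436]
```

View pics/w2.png

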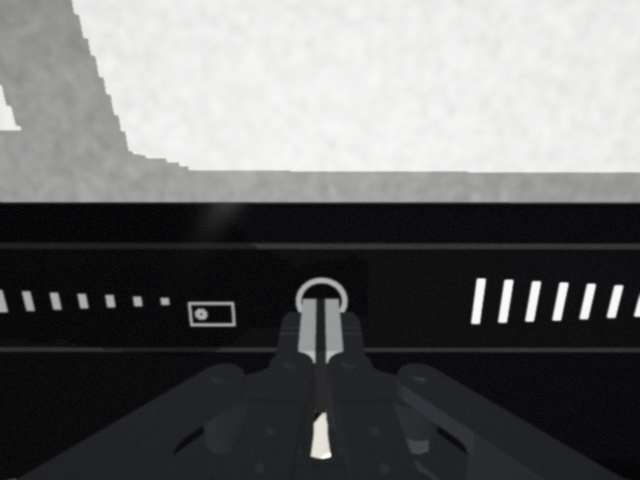

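```bash
python3 - <<'E'
from h import *
import pickle
s=pickle.load(open("w2s.pkl","rb"));T,K=wcam(s)
Tt=optics.camera_params("wrist")["T_tool_cam"];Ti=np.linalg.inv(Tt)
for q in((0,0,25),(11,0,25),(11,0,12),(-11,0,25)):
    c=Ti@np.r_[q,1.];u=K@c[:3];print(q,(u[:2]/u[2]).round(1))
p=np.load("w2p.npy");g=p.min(2);m=np.zeros_like(g);m[270:330,465:640]=g[270:330,465:640]>110
n,l,st,c=cv2.connectedComponentsWithStats(m)
for i in range(1,n):print(c[i].round(1),bpw(s,c[i],62).round(1),st[i,4])
print("ring",bpw(s,(322,305),62), bpw(s,(320,203),60),bpw(s,(320,245),62),bpw(s,(320,350),62))
E
```

```text
(0, 0, 25) [319.  318.8]
(11, 0, 25) [319.  292.8]
(11, 0, 12) [318.9 309.5]
(-11, 0, 25) [319.  343.7]
[478.  300.4] [563.6 161.3  62. ] 451
[505.4 300.5] [563.8 172.6  62. ] 431
[532.6 300.9] [564.3 183.9  62. ] 405
[560.  300.9] [564.5 195.2  62. ] 389
[587.2 300.9] [564.7 206.5  62. ] 363
[614.6 301. ] [565.  217.8  62. ] 327
[637.3 308.4] [568.7 228.   62. ] 80
ring [564.33311872  96.6809827   62.        ] [521.33124752  96.73919295  60.        ] [537.87632125  96.39721034  62.        ] [585.97480881  95.40292986  62.        ]
```

```bash
python3 - <<'E'
from h import *
s0=sensors.read_state()
r=ctrl.move_l([562.7,96.2,83],vel=8,threshold=1.5)
s=sensors.read_state();print(r,s["t"],s["eef_pos"],s["force"]-s0["force"])
for i in range(4):
    ctrl.hold(0.25);s=sensors.read_state();print(s["t"],s["eef_pos"],s["force"]-s0["force"])
E
```

```text
True 6.1167 [562.64298127  96.04415271  86.52780842] [-0.46158077 -0.61442837  2.02041127]
6.3667 [562.6128044   96.04738064  86.36712018] [0.67976626 0.24582837 3.75697653]
6.6167 [562.64862763  96.0328985   86.3226547 ] [0.9099105  0.16031066 4.8042036 ]
6.8667 [562.59447493  96.04434198  86.2793229 ] [0.90307771 0.17198653 5.66728669]
7.1167 [562.61965305  96.0353262   86.30079463] [ 1.25835147 -0.10877711  4.32717209]
```

```bash
python3 - <<'E'
from h import *
ctrl.hold(0.3)
ctrl.move_l([562.7,96.2,105],vel=40)
ctrl.move_l([567.3,326.5,105],vel=120)
ctrl.hold(0.3)
s=sensors.read_state();p,d=optics.grab_frame("wrist");cv2.imwrite("pics/w3.png",p[:,:,::-1])
print(s["t"],s["eef_pos"],s["force"],s["eef_rot"].round(4))
E
```

```text
10.4167 [567.3704056  326.30319803 105.07360988] [-0.14200293  0.14855572 -0.15586264] [[-9.998e-01  2.130e-02 -2.200e-03]
 [ 2.130e-02  9.998e-01 -1.000e-04]
 [ 2.200e-03 -1.000e-04 -1.000e+00]]
```

View pics/w3.png

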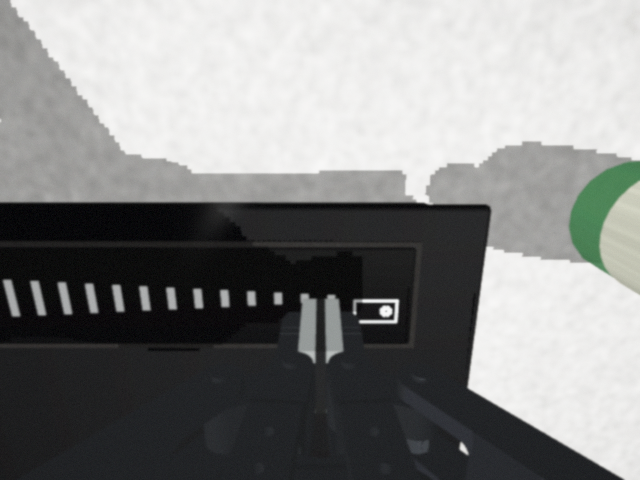

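```bash
python3 - <<'E'
from h import *
s0=sensors.read_state();f0=s0["force"]
ctrl.move_l([567.3,326.5,91],vel=40)
r=ctrl.move_l([567.3,326.5,83],vel=8,threshold=1.5)
for i in range(2):
    ctrl.hold(0.25);s=sensors.read_state();print(r,s["t"],s["eef_pos"].round(2),(s["force"]-f0).round(2))
z=86.3; z+=0.0
fz=(s["force"]-f0)[2]
P=np.array([567.3,326.5]);E=np.array([564.1,165.5])
if r and 2<fz<10:
    z=s["eef_pos"][2]
    for k in np.arange(1,9)/8:
        q=P+(E-P)*k
        ctrl.move_l([*q,z],vel=30)
        s=sensors.read_state();f=(s["force"]-f0);print(s["t"],s["eef_pos"].round(2),f.round(2),round(z,2))
        z+=np.clip((f[2]-5)/16,-.25,.25)
        if f[2]>15 or f[2]<0.5: print("odd");break
    for i in range(3):
        ctrl.hold(0.2);s=sensors.read_state();print(s["t"],s["eef_pos"].round(2),(s["force"]-f0).round(2))
E
```

```text
True 11.85 [567.35 326.51  86.34] [0.31 0.89 6.95]
True 12.1 [567.33 326.49  86.27] [0.7  0.03 7.22]
12.9083 [566.84 305.98  86.26] [-0.24  1.57  6.07] 86.27
13.7333 [566.49 285.53  86.32] [-0.1   1.95  6.29] 86.34
14.5583 [566.05 265.4   86.33] [-0.08  0.6   7.41] 86.42
15.3833 [565.59 245.29  86.43] [-0.57  0.4   5.32] 86.57
16.2083 [565.23 225.25  86.49] [-0.38 -0.19  5.83] 86.59
17.0333 [564.86 205.13  86.57] [0.18 0.03 5.66] 86.64
17.8583 [564.47 185.04  86.62] [-0.48 -1.19  4.82] 86.68
18.6833 [564.08 164.91  86.61] [-0.2  -1.23  4.61] 86.67
18.8833 [564.09 164.96  86.6 ] [-0.44 -2.47  4.18]
19.0833 [564.09 165.3   86.63] [-0.38 -1.28  4.17]
19.2833 [564.1  165.44  86.66] [ 0.21 -2.57  3.48]
```

```bash
python3 - <<'E'
from h import *
ctrl.move_l([564.1,165.5,86.45],vel=5)
for i in range(3):
    ctrl.hold(0.4);s=sensors.read_state();print(s["t"],s["eef_pos"].round(2),s["force"].round(2))
p,d=optics.grab_frame("wrist");cv2.imwrite("pics/w4.png",p[:,:,::-1])
p,d=optics.grab_frame("top");cv2.imwrite("pics/top4.png",p[:,:,::-1])
q=np.load("top_p.npy").astype(int);print([ (np.abs(q-p)[y0:y1,x0:x1].max(2)>60).sum() for x0,x1,y0,y1 in((190,275,125,210),(300,375,130,205),(268,295,200,226),(120,170,225,260),(125,180,290,320),(475,530,200,320))])
E
```

```text
19.9333 [564.09 165.43  86.49] [-0.95 -2.3   3.36]
20.3333 [564.12 165.42  86.48] [-0.13 -3.    3.95]
20.7333 [564.12 165.5   86.48] [ 0.38 -3.45  4.9 ]
[np.int64(121), np.int64(0), np.int64(145), np.int64(0), np.int64(0), np.int64(0)]
```

View pics/w4.png

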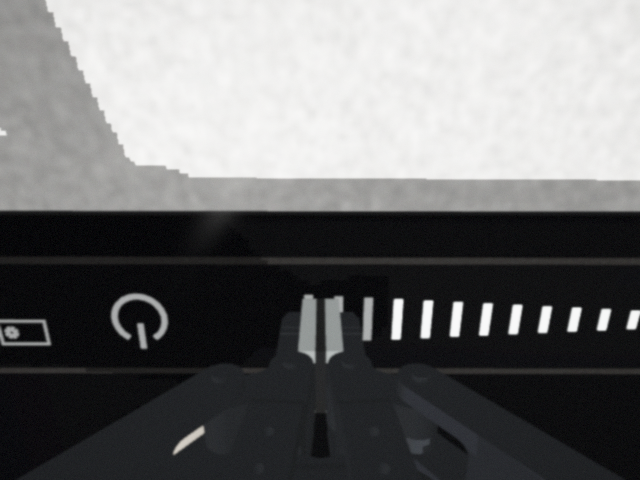

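View pics/top4.png

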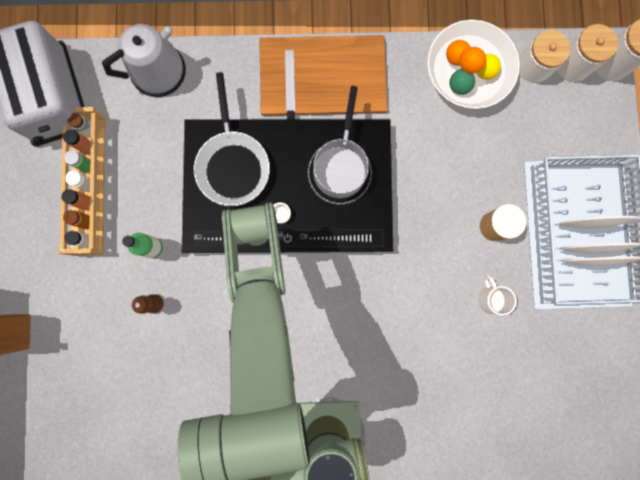

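```bash
python3 - <<'E'
from h import *
s=sensors.read_state();print(s["eef_pos"],s["force"]);print(ctrl.finish_job())
E
```

```text
[564.10049358 165.50306621  86.44112965] [-0.80744463 -2.41561457  5.16143836]
the job is handed in; nothing more can be done
None
```

I handed the job in with the closed fingertip resting at about 5 N on the full end of the left strip, the one in front of the frying pan. No verdict was reported.

- **Power key:** The fingertip rested on it for about 1.3 s at 4–6 N.
- **Strip:** I lifted off, touched down on the low end and slid to the full end at 3.5–7.5 N. The limit is about 24 N.
- **Final position:** The last wrist picture shows the fingertip between the two longest bars, about 8 mm inside the strip's end.
- **Nothing else moved:** The last top picture matches the first one for the saucepan, oil bottle, pepper mill, mug and tub. The arm partly hid the frying pan and pinch bowl. The parts still visible look unmoved, so I take the pixel differences there to be the arm, but they are not fully confirmed.
- **Disagreement:** The top and wrist cameras differed by 4–6 mm along the hob's length. I went with the wrist camera, and its close-up pictures of the fingertip against the printed marks agreed with that choice.
- **Time:** The job took about 21 s of the 48 s allowed.

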